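# Clamp the game board in the tester and start the test

### The arm

A 6-joint arm with a two-finger parallel gripper is mounted at the origin on the work surface. World frame = base frame: x ahead of the robot, y to its left, z up, the work surface at z = 0. Lengths are in mm, angles in rad, forces in N, time in s.
With the tool pointing down it reaches from about 350 to 875 mm from the base axis. Payload 4.2 kg.
Tool frame: the origin (TCP) lies on the centre line of the jaws, within the pads' length; the fingertips stand 14 mm ahead of it and the grasp point (between the pads) lies 5 mm behind it (tcp_to_tips is the distance from the TCP to the fingertips, in mm); z points along the fingers, y is the direction in which the jaws open and shut (so a half turn about z gives the same grasp; the last joint's range is limited). The gripper opens to 85 mm and grips with 20 to 120 N. Pads are 22 mm wide; open, the fingers measure 114 mm over their backs; the gripper's body (76 mm by 85 mm) begins 54 mm behind the grasp point. The pads swing forward as they close: fully open they stand 13 mm farther back than shut.
Start: joints at [1.385, 0.385, 0.008, 0, -1.194, -0.259], TCP at [268.89, 564.179, 245.312] pointing down, gripper open.
Joint ranges: [-3.14, 3.14], [-1.21, 2.06], [-1.07, 1.41], [-3.16, 2.05], [-2.99, -0.16], [-3.1, 3.1]. Speed limits (rad/s): [2.79, 2.79, 3.14, 3.14, 3.14, 3.14].

### API

Orientations are given as a unit quaternion [x, y, z, w].
In Python, from bench import read_state, get_image, job_done, tcp_to_tips gives the robot as it stands. The module is installed in compiled form; this text tells all that it offers.
- The arm moves only by the tool play_rows, never from a script. Its argument "targets" is a list of rows, each an object of numbers: "gripper": the gripper's target within -1 to 1 (shut at 1, half-way at 0, fully open at -1); "tx", "ty", "tz": the shift along the tool's x, y, z scaled (see below); "spin": the turn about the tool's z scaled (see below). A call has 1 to 12 rows; each row is the pose to reach, as a shift and turn from the pose commanded when the call began, along the tool's axes at that moment; what a row does not reach only later rows make up. The controller multiplies each number of a shift by 0.25 m and each number of a turn by pi/4 rad. A row lasts 1/8 s, in which the tool goes at most 62.5 mm and 10.7 degrees, less where a joint would pass 70% of its speed; a pose out of reach is approached as far as the arm can. A call with a number of a shift or a turn outside -1 to 1 is refused whole. A call with a gripper value outside its range is refused whole. The fingers move at their own pace and stop on an object; the grip force is fixed at half the most. Time passes only in rows, so rows that repeat a pose let the fingers close. It gives the time, the measured TCP pose, the force and the opening at its end, in the units of the state.
- read_state(): the state, without advancing time (a new reading comes with each control period).
- get_image(name): name is "side" or "top" or "wrist"; returns a dict with "frame" (480x640x3 uint8, red, green, blue), "depth" (480x640 float32, mm along the optical axis (not along the pixel's ray), 0 where there is no reading), "mtx" (3x3 intrinsics, pixels), "world_to_cam" (4x4, takes a point from world to camera coordinates). Camera axes: x right, y up, looking along -z (the intrinsics and any distortion apply to the point x, -y, -z); pixel columns grow to the right and rows downward; lengths in mm; the calibration is good to about 2 mm. The wrist camera is an equidistant fisheye: a pixel r from the principal point sees the ray r / f radians off the axis. A picture is of the moment at which its call begins.
- job_done(): hands the job in, once; it reports no verdict.
The state is a dict: "clock": time; "joints": joint angles; "joint_vel": joint speeds; "joint_efforts": joint torques, N m; "position": TCP position; "ee_rot": TCP orientation; "contact_force": force on the tool from outside, world axes, zero at the start; "wrist_torque": the same for the moment, N m; "gripper_width": finger opening in mm.
Only numpy, scipy, OpenCV 4.12 (cv2) and the standard library are available. Lean on these libraries where they do the work, as an engineer would, in place of code of your own. Each camera call takes 0.05 s, during which the arm holds its last target.

### The job

The game board lies in the tester with its connector open: with shut fingertips, push the blue slide lever along its slot, past the click half-way, until it is fully home at the far stop. Then press the green push button all the way down to start the test and let it come up again. Only push: do not put the fingers round the lever to pinch it, leave the red button alone, and do not lift or shift the board or the loose parts lying about.

Things in the scene. Friction and masses are not known exactly. Their poses are not given: they have to be found in the camera images.
- tester: Board tester, fixed to the bench: a grey base plate 235 x 250 x 15 mm with a black connector block (54 mm in x, 250 mm in y, top 45 mm above the bench) along the edge nearest the robot, and behind it (+x) the green game board in low aluminium fences. Origin: on the bench, under the middle of the lever's slot, which is the middle of the connector block. Axes: x from the block towards the board, y along the slot in the direction in which the lever must be pushed, z up.
- lever_tab (a point): Centre of the lever's upright blue tab, 32 mm in x (across the slot), 14 mm in y (along the slot), 40 mm high; it stands 75 mm above the bench and the tab reaches from 55 to 95 mm above it. Moves with the lever; axes as the tester's. The tab starts 30 mm to the -y side of the middle of the slot and ends 30 mm to the +y side. Above the block nothing else stands more than 5 mm high, so it can be pushed from its -y side by fingertips brought down from above.
- lever (a joint): Travel of the lever along the tester's +y, m: 0 open (start), 0.030 first detent (a click where it rests by itself), 0.060 fully home against the far stop, where a detent also keeps it. Getting over each of the two humps (midway between the rests) takes about 6 to 8 N; just beyond each hump it snaps ahead into the next rest by itself. It comes to no harm if pressed against the stop with 15 N.
- green (a joint): Green button, m pressed: 0 up, 0.006 fully down. A spring brings it back; fully down takes 5 N.
- green_top (a point): Centre of the top face of the green round button, 32 mm across, standing out of a low black ring on a fixed grey pod 70 x 70 x 35 mm; pressed straight down. Green and red may change places.
- red (a joint): Red button, m pressed: 0 up, 0.006 fully down. Must not be pressed.
- red_top (a point): Centre of the top face of the red round button, like the green one, in a pod of its own.
- board_mid (a point): Centre of the green game board, 150 x 210 x 4 mm with 12 mm tall parts, lying loose in the tester 15 mm above the bench. To be left where it is.
- knob_a_mid (a point): Centre of a loose orange spinner knob, 34 mm across, 24 mm high. To be left alone.
- knob_b_mid (a point): Centre of a second loose orange spinner knob, the same. To be left alone.
- fuse_mid (a point): Centre of a loose black fuse holder, 40 x 18 x 20 mm. To be left alone.
- bracket_mid (a point): A point 10 mm above the middle of the foot of a loose aluminium angle bracket, foot 60 x 90 mm, 48 mm high. To be left alone.
- driver_grip (a point): Middle of the handle of a loose screwdriver 170 mm long. To be left alone.

How it is judged:
By the outcome, as a careful person would: the job done as asked, in the order asked, and still so for the second after the job is handed in, with the robot touching nothing.
It also fails if it takes over 45 s, if anything falls off the work surface, if the arm or the gripper's body presses on something with over 40 N, if the wrist force passes 120 N, or if a joint passes its speed limit or range.

## Working session

There is one attempt and no reset: what is moved stays moved. The work goes in short steps, Python scripts to look and compute and a tool call to move; the robot and the scene stay as the last step left them, time stands still between calls to the robot, and variables do not carry over. Pictures are saved under pics/ and viewed, and the job is handed in when it is done.

Besides the shell and the picture viewer there is one more tool, called after "Request:" as name(argument=value, ...), one argument or row to a line, values as JSON. play_rows: Moves the arm, as the interface text tells. Its arguments: {"type":"object","properties":{"targets":{"type":"array","items":{"type":"object","properties":{"gripper":{"type":"number"},"tx":{"type":"number","minimum":-1,"maximum":1},"ty":{"type":"number","minimum":-1,"maximum":1},"tz":{"type":"number","minimum":-1,"maximum":1},"spin":{"type":"number","minimum":-1,"maximum":1}}}}},"required":["targets"]}

```bash
mkdir -p pics
python3 - <<'E'
from bench import *
import cv2,pickle
print(read_state(), tcp_to_tips)
for n in("top","side"):
    d=get_image(n); pickle.dump(d,open(n+".pkl","wb")); cv2.imwrite(f"pics/{n}0.png",d["frame"][:,:,::-1]); print(d["mtx"],d["world_to_cam"])
E
```

```text
{'clock': 0.0, 'joints': array([ 1.38460181e+00,  3.85515243e-01,  6.61316497e-03, -4.83566792e-04,
       -1.19399384e+00, -2.58608462e-01]), 'joint_vel': array([ 0.00046017,  0.00065007, -0.00029505,  0.00049157,  0.0012391 ,
       -0.00186754]), 'joint_efforts': array([-6.90400229e-04, -3.92287910e+01,  1.88408464e+01,  4.18634221e+00,
       -4.63429664e-03,  9.51641965e-07]), 'position': array([268.66638479, 563.68836517, 244.24382333]), 'ee_rot': array([ 9.75350319e-01, -2.20659472e-01, -1.86578935e-04,  1.05724087e-03]), 'contact_force': array([-0.15930298,  0.68630276,  0.11832889]), 'wrist_torque': array([ 0.01193917,  0.00234985, -0.03218087]), 'gripper_width': 85.5812652902984} 14.0
[[581.07662822   0.         320.89648901]
 [  0.         581.07662822 223.51837036]
 [  0.           0.           1.        ]] [[-1.78115379e-03 -9.99952895e-01  9.54125829e-03 -3.73584774e+01]
 [ 9.89530492e-01 -3.85496845e-04  1.44323448e-01 -5.69807213e+02]
 [-1.44312972e-01  9.69842826e-03  9.89484566e-01 -1.25629048e+03]
 [ 0.00000000e+00  0.00000000e+00  0.00000000e+00  1.00000000e+00]]
[[507.50349043   0.         324.66757763]
 [  0.         507.50349043 241.97815835]
 [  0.           0.           1.        ]] [[ 9.80357769e-01 -1.95703286e-01 -2.44717881e-02 -5.76535382e+02]
 [ 1.14763553e-01  4.65136704e-01  8.77768291e-01 -1.00785066e+02]
 [-1.60399412e-01 -8.63335433e-01  4.78459986e-01 -1.16236405e+03]
 [ 0.00000000e+00  0.00000000e+00  0.00000000e+00  1.00000000e+00]]
```

View pics/top0.png

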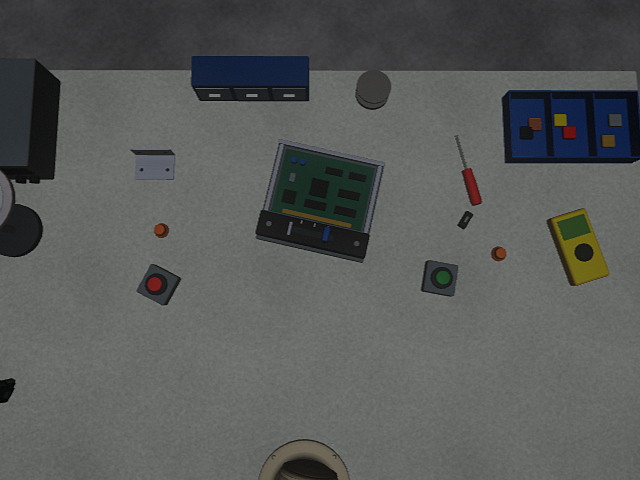

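View pics/side0.png

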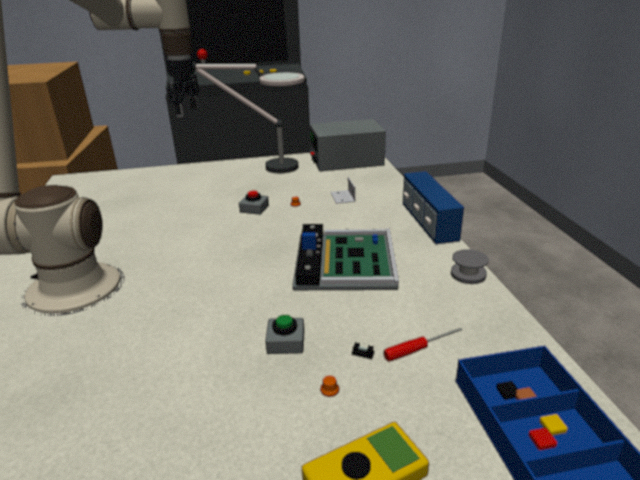

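Top view: the tester is at about (315,205), with the blue lever at (326,233) on its right (-y) side. The green button is at (442,278) and the red one at (155,285). I'll enlarge these and measure.

```bash
cat > h.py <<'E'
import numpy as np,pickle,cv2
def ray(d,u,v,z):
    K=d["mtx"];T=d["world_to_cam"];R=T[:3,:3];t=T[:3,3]
    c=-R.T@t; r=R.T@np.array([(u-K[0,2])/K[0,0],-(v-K[1,2])/K[1,1],-1])
    return c+r*(z-c[2])/r[2]
def dep(d,u,v):
    K=d["mtx"];T=d["world_to_cam"];R=T[:3,:3];t=T[:3,3];z=d["depth"][int(round(v)),int(round(u))]
    return R.T@(z*np.array([(u-K[0,2])/K[0,0],-(v-K[1,2])/K[1,1],-1])-t)
def proj(d,p):
    K=d["mtx"];T=d["world_to_cam"];q=T[:3,:3]@np.array(p)+T[:3,3]
    return K[0,0]*q[0]/-q[2]+K[0,2], K[1,1]*-q[1]/-q[2]+K[1,2]
E
python3 - <<'E'
from h import *
d=pickle.load(open("top.pkl","rb"));f=d["frame"][:,:,::-1]
f=np.clip(f.astype(float)*1.5,0,255).astype(np.uint8)
cv2.imwrite("pics/c1.png",cv2.resize(f[195:275,245:385],None,fx=5.7,fy=5.7,interpolation=cv2.INTER_CUBIC))
cv2.imwrite("pics/c2.png",cv2.resize(f[250:305,405:475],None,fx=8,fy=8,interpolation=cv2.INTER_CUBIC))
for uv in[(326,230),(326,233),(442,278)]: print(dep(d,*uv))
s=pickle.load(open("side.pkl","rb"))
for uv in[(308,240),(285,323)]: print(dep(s,*uv))
hsv=cv2.cvtColor(d["frame"],cv2.COLOR_RGB2HSV)
for nm,lo,hi,box in[("g",(45,90,30),(85,255,255),(420,260,465,300)),("b",(100,120,30),(130,255,255),(310,215,345,250))]:
    m=cv2.inRange(hsv,lo,hi);x0,y0,x1,y1=box
    ys,xs=np.nonzero(m[y0:y1,x0:x1]);print(nm,len(xs),xs.mean()+x0,ys.mean()+y0,xs.min()+x0,xs.max()+x0,ys.min()+y0,ys.max()+y0)
E
```

```text
[548.13638876 -48.36129456  93.70806935]
[541.41006754 -48.30470242  95.68695522]
[ 447.26956505 -301.54936092   57.97227188]
[539.6753792  -57.70810878  79.99477601]
[ 451.40688977 -318.90096862   55.07761144]
g 159 442.6352201257862 277.1823899371069 436 450 271 284
b 94 325.7659574468085 233.54255319148936 322 330 227 241
```

View pics/c1.png

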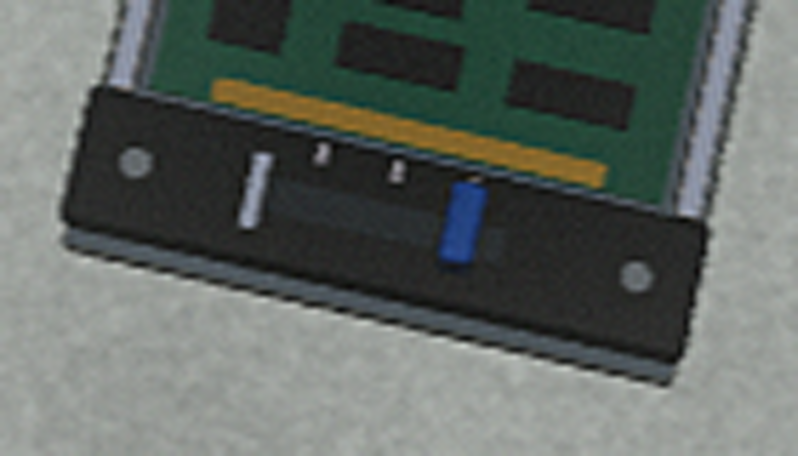

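View pics/c2.png

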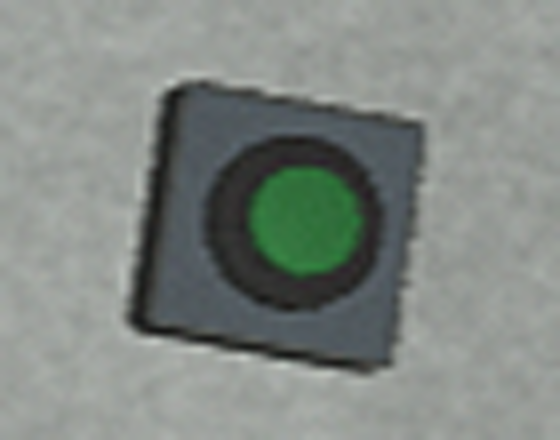

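The crop shows the block's top corners at crop pixels (95,88), (707,223), (682,358) and (65,220). The screws are at (135,163) and (637,277), and the tab top is at about (463,222). The silver stop is to the left.

Run:
```python
from h import *
d=pickle.load(open("top.pkl","rb"))
P=lambda u,v,z:ray(d,245+(u+.5)/5.7-.5,195+(v+.5)/5.7-.5,z)
C=[P(*c,45) for c in[(95,88),(707,223),(682,358),(65,220)]]
for c in C: print(c)
print("len",np.linalg.norm(C[0]-C[1]),np.linalg.norm(C[3]-C[2]),np.linalg.norm(C[0]-C[3]))
m=np.mean(C,0);s1=P(135,163,45);s2=P(637,277,45);print("mid",m,(s1+s2)/2)
for v in(C[0]-C[1],C[3]-C[2],s1-s2):print("yaw of +y",np.degrees(np.arctan2(-v[0],v[1])))
y=(s1-s2)/np.linalg.norm(s1-s2)
t=P(463,222,95);print("tab top",t,"along y from mid",(t-m)@y, "perp",(t-m)@np.array([y[1],-y[0],0]))
print("green",ray(d,442.6,277.2,45),ray(d,442.6,277.2,55),"pod ring", ray(d,405+294/8,250+222/8,37), "grn c2",ray(d,405+306/8,250+220/8,50))
```

```text
[599.75270547  95.17239094  45.        ]
[ 546.31492979 -144.02655152   45.        ]
[ 493.55545516 -133.60463905   45.        ]
[547.63261514 106.16494468  45.        ]
len 245.09534867372568 245.79217342068694 53.266688034304025
mid [546.81392639 -19.07346374  45.        ] [547.60356065 -18.64860687  45.        ]
yaw of +y -12.59326472313555
yaw of +y -12.709721639959708
yaw of +y -12.925212372197835
tab top [540.34716727 -47.92060344  95.        ] along y from mid -29.562714104090286 perp 0.14959020757321984
green [ 449.68716269 -305.75530002   45.        ] [ 449.16235187 -303.56611543   55.        ] pod ring [ 448.89437918 -305.58058515   37.        ] grn c2 [ 448.76680967 -306.06830017   50.        ]
```

Measurements agree with the given sizes:
- **Block:** 245 x 53 mm, middle at (547,-19).
- **Slot direction:** +y is about (0.22, 0.975).
- **Tab:** 29.6 mm to the -y side of the middle.
- **Green button top:** about (449,-303.5), z≈57.

Next I travel high over the bench while shutting the fingers.

Request:
play_rows(
  targets=[
    {"tx": 0.12,"ty": 0.11,"gripper": 1},
    {"tx": 0.3,"ty": 0.277,"gripper": 1},
    {"tx": 0.48,"ty": 0.443,"gripper": 1},
    {"tx": 0.66,"ty": 0.61,"gripper": 1},
    {"tx": 0.84,"ty": 0.776,"gripper": 1},
    {"tx": 1.0,"ty": 0.924,"gripper": 1},
    {"tx": 1.0,"ty": 0.924,"gripper": 1},
    {"tx": 1.0,"ty": 0.924,"gripper": 1},
  ],
)

```text
invalid input
```

Request:
play_rows(
  targets=[
    {"tx": 0.12,"ty": 0.11,"gripper": 1},
    {"tx": 0.3,"ty": 0.277,"gripper": 1},
    {"tx": 0.48,"ty": 0.443,"gripper": 1},
    {"tx": 0.66,"ty": 0.61,"gripper": 1},
    {"tx": 0.84,"ty": 0.776,"gripper": 1},
    {"tx": 1.0,"ty": 0.924,"gripper": 1},
    {"tx": 1.0,"ty": 0.924,"gripper": 1},
    {"tx": 1.0,"ty": 0.924,"spin": -0.142,"gripper": 1},
    {"tx": 1.0,"ty": 0.924,"spin": -0.284,"gripper": 1},
    {"tx": 1.0,"ty": 0.924,"spin": -0.284,"gripper": 1},
    {"tx": 1.0,"ty": 0.924,"spin": -0.284,"gripper": 1},
  ],
)

```text
invalid input
```

Request:
play_rows(
  targets=[
    {"tx": 0.12,"ty": 0.11,"tz": 0,"spin": 0,"gripper": 1},
    {"tx": 0.3,"ty": 0.277,"tz": 0,"spin": 0,"gripper": 1},
    {"tx": 0.48,"ty": 0.443,"tz": 0,"spin": 0,"gripper": 1},
    {"tx": 0.66,"ty": 0.61,"tz": 0,"spin": 0,"gripper": 1},
    {"tx": 0.84,"ty": 0.776,"tz": 0,"spin": 0,"gripper": 1},
    {"tx": 1.0,"ty": 0.924,"tz": 0,"spin": 0,"gripper": 1},
    {"tx": 1.0,"ty": 0.924,"tz": 0,"spin": 0,"gripper": 1},
    {"tx": 1.0,"ty": 0.924,"tz": 0,"spin": 0,"gripper": 1},
  ],
)

```text
clock: 1.1
position: [395.2, 248.0, 245.2]
ee_rot: [0.975, -0.221, -0.0, -0.0]
contact_force: [0.7, 0.2, -0.1]
gripper_width: 0.2
```

Request:
play_rows(
  targets=[
    {"tx": 0.12,"ty": 0.11,"tz": 0,"spin": 0,"gripper": 1},
    {"tx": 0.3,"ty": 0.277,"tz": 0,"spin": 0,"gripper": 1},
    {"tx": 0.48,"ty": 0.443,"tz": 0,"spin": 0,"gripper": 1},
    {"tx": 0.66,"ty": 0.61,"tz": 0,"spin": 0,"gripper": 1},
    {"tx": 0.84,"ty": 0.776,"tz": 0,"spin": 0,"gripper": 1},
    {"tx": 1.0,"ty": 0.924,"tz": 0,"spin": 0,"gripper": 1},
    {"tx": 1.0,"ty": 0.924,"tz": 0,"spin": -0.142,"gripper": 1},
    {"tx": 1.0,"ty": 0.924,"tz": 0,"spin": -0.284,"gripper": 1},
    {"tx": 1.0,"ty": 0.924,"tz": 0,"spin": -0.284,"gripper": 1},
    {"tx": 1.0,"ty": 0.924,"tz": 0,"spin": -0.284,"gripper": 1},
  ],
)

```text
clock: 2.35
position: [521.7, -67.1, 245.1]
ee_rot: [0.994, -0.111, -0.0, 0.0]
contact_force: [-0.9, 0.1, 0.7]
gripper_width: -0.2
```

Run:
```python
from bench import *
import numpy as np
from scipy.spatial.transform import Rotation as R
s=read_state();A=R.from_quat(s["ee_rot"]).as_matrix();print(s["position"],s["clock"]);print(A.round(4))
y=np.array([.2188,.9758,0]);m=np.array([547,-19,76.])
print("tool shift to start /250:",A.T@(m-75*y-s["position"])/250)
```

```text
[521.71334432 -67.06065411 245.11877762] 2.35
[[ 9.755e-01 -2.199e-01 -3.000e-04]
 [-2.199e-01 -9.755e-01  0.000e+00]
 [-3.000e-04  0.000e+00 -1.000e+00]]
tool shift to start /250: [0.0569195  0.09020373 0.67646321]
```

Request:
play_rows(
  targets=[
    {"tx": 0.057,"ty": 0.09,"tz": 0,"spin": 0,"gripper": 1},
    {"tx": 0.057,"ty": 0.09,"tz": 0.1,"spin": 0,"gripper": 1},
    {"tx": 0.057,"ty": 0.09,"tz": 0.25,"spin": 0,"gripper": 1},
    {"tx": 0.057,"ty": 0.09,"tz": 0.4,"spin": 0,"gripper": 1},
    {"tx": 0.057,"ty": 0.09,"tz": 0.52,"spin": 0,"gripper": 1},
    {"tx": 0.057,"ty": 0.09,"tz": 0.6,"spin": 0,"gripper": 1},
    {"tx": 0.057,"ty": 0.09,"tz": 0.64,"spin": 0,"gripper": 1},
    {"tx": 0.057,"ty": 0.09,"tz": 0.676,"spin": 0,"gripper": 1},
    {"tx": 0.057,"ty": 0.09,"tz": 0.676,"spin": 0,"gripper": 1},
  ],
)

```text
clock: 3.48
position: [530.4, -93.0, 76.2]
ee_rot: [0.994, -0.111, -0.0, 0.0]
contact_force: [0.5, 0.2, 0.5]
gripper_width: 0.3
```

Run:
```python
from bench import *
from h import *
s=get_image("side");cv2.imwrite("pics/s1.png",cv2.resize(s["frame"][190:300,250:410,::-1],None,fx=5,fy=5,interpolation=cv2.INTER_CUBIC))
print(read_state()["position"],read_state()["contact_force"])
```

```text
[530.75125116 -92.99230018  76.68336263] [-0.27598739 -0.07292447  0.05548846]
```

View pics/s1.png

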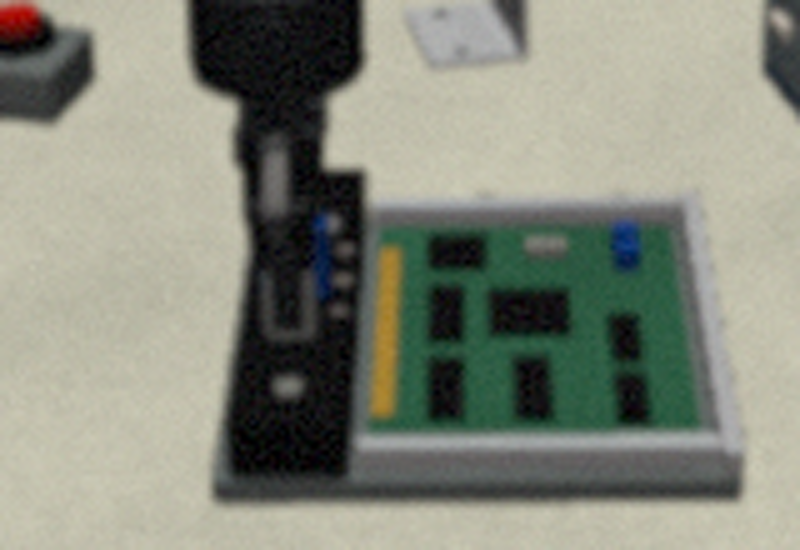

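The fingers stand over the block behind the tab, with the blue showing to their right at crop (322,255), and touch nothing. Now I push along the slot (-tool y).

Request:
play_rows(
  targets=[
    {"tx": 0,"ty": -0.03,"tz": 0,"spin": 0,"gripper": 1},
    {"tx": 0,"ty": -0.06,"tz": 0,"spin": 0,"gripper": 1},
    {"tx": 0,"ty": -0.075,"tz": 0,"spin": 0,"gripper": 1},
    {"tx": 0,"ty": -0.09,"tz": 0,"spin": 0,"gripper": 1},
    {"tx": 0,"ty": -0.1,"tz": 0,"spin": 0,"gripper": 1},
    {"tx": 0,"ty": -0.11,"tz": 0,"spin": 0,"gripper": 1},
    {"tx": 0,"ty": -0.12,"tz": 0,"spin": 0,"gripper": 1},
  ],
)

```text
clock: 4.4
position: [536.6, -64.9, 76.4]
ee_rot: [0.994, -0.111, -0.001, 0.001]
contact_force: [0.0, -9.7, 0.4]
gripper_width: -0.0
```

Request:
play_rows(
  targets=[
    {"tx": 0,"ty": -0.015,"tz": 0,"spin": 0,"gripper": 1},
    {"tx": 0,"ty": -0.03,"tz": 0,"spin": 0,"gripper": 1},
    {"tx": 0,"ty": -0.045,"tz": 0,"spin": 0,"gripper": 1},
    {"tx": 0,"ty": -0.06,"tz": 0,"spin": 0,"gripper": 1},
    {"tx": 0,"ty": -0.075,"tz": 0,"spin": 0,"gripper": 1},
    {"tx": 0,"ty": -0.09,"tz": 0,"spin": 0,"gripper": 1},
    {"tx": 0,"ty": -0.105,"tz": 0,"spin": 0,"gripper": 1},
    {"tx": 0,"ty": -0.12,"tz": 0,"spin": 0,"gripper": 1},
    {"tx": 0,"ty": -0.135,"tz": 0,"spin": 0,"gripper": 1},
  ],
)

```text
clock: 5.52
position: [544.0, -32.1, 76.4]
ee_rot: [0.994, -0.111, -0.001, 0.001]
contact_force: [0.3, -7.3, 0.5]
gripper_width: -0.3
```

Request:
play_rows(
  targets=[
    {"tx": 0,"ty": -0.015,"tz": 0,"spin": 0,"gripper": 1},
    {"tx": 0,"ty": -0.03,"tz": 0,"spin": 0,"gripper": 1},
    {"tx": 0,"ty": -0.045,"tz": 0,"spin": 0,"gripper": 1},
    {"tx": 0,"ty": -0.06,"tz": 0,"spin": 0,"gripper": 1},
    {"tx": 0,"ty": -0.07,"tz": 0,"spin": 0,"gripper": 1},
    {"tx": 0,"ty": -0.08,"tz": 0,"spin": 0,"gripper": 1},
    {"tx": 0,"ty": -0.08,"tz": 0,"spin": 0,"gripper": 1},
  ],
)

```text
clock: 6.4
position: [548.9, -11.1, 76.3]
ee_rot: [0.994, -0.11, 0.0, -0.0]
contact_force: [0.0, 0.8, -0.5]
gripper_width: -0.1
```

Run:
```python
from bench import *
from h import *
d=get_image("top");f=np.clip(d["frame"][195:275,245:385,::-1]*1.5,0,255)
cv2.imwrite("pics/t2.png",cv2.resize(f.astype(np.uint8),None,fx=5.7,fy=5.7,interpolation=cv2.INTER_CUBIC))
s=get_image("side");cv2.imwrite("pics/s2.png",cv2.resize(s["frame"][190:300,250:410,::-1],None,fx=5,fy=5,interpolation=cv2.INTER_CUBIC))
r=read_state();p=r["position"];print(p,r["contact_force"],(p-[547,-19,0])@[.2188,.9758,0])
```

```text
[548.80389171 -11.33592258  76.29035321] [-0.01504867  0.38049899  0.24486393] 7.873298251352077
```

View pics/t2.png

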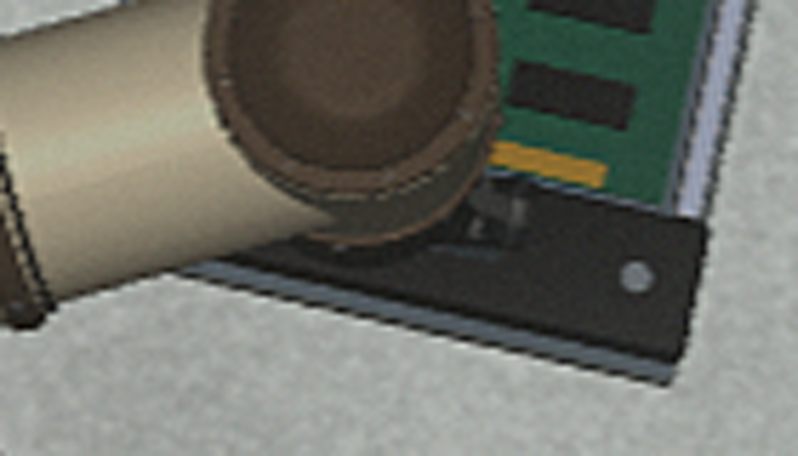

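View pics/s2.png

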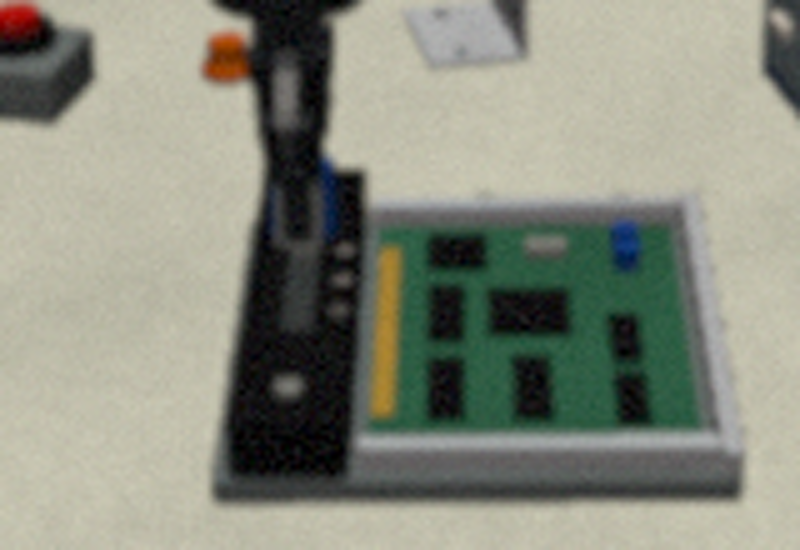

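The force fell to 0, so the lever has snapped ahead past the second hump. I push a little further to feel the stop.

Request:
play_rows(
  targets=[
    {"tx": 0,"ty": -0.008,"tz": 0,"spin": 0,"gripper": 1},
    {"tx": 0,"ty": -0.014,"tz": 0,"spin": 0,"gripper": 1},
    {"tx": 0,"ty": -0.018,"tz": 0,"spin": 0,"gripper": 1},
    {"tx": 0,"ty": -0.018,"tz": 0,"spin": 0,"gripper": 1},
  ],
)

```text
clock: 7.0
position: [549.1, -9.1, 76.4]
ee_rot: [0.994, -0.111, -0.001, 0.001]
contact_force: [0.5, -9.8, 0.8]
gripper_width: 0.2
```

The tool stalls against 9.8 N at the expected place, which fits the stop. Now I back off, rise and move aside to look.

Request:
play_rows(
  targets=[
    {"tx": 0,"ty": 0.04,"tz": 0,"spin": 0,"gripper": 1},
    {"tx": 0,"ty": 0.08,"tz": 0,"spin": 0,"gripper": 1},
    {"tx": 0,"ty": 0.1,"tz": -0.1,"spin": 0,"gripper": 1},
    {"tx": 0,"ty": 0.1,"tz": -0.25,"spin": 0,"gripper": 1},
    {"tx": 0,"ty": 0.25,"tz": -0.35,"spin": 0,"gripper": 1},
    {"tx": 0,"ty": 0.45,"tz": -0.35,"spin": 0,"gripper": 1},
    {"tx": 0,"ty": 0.65,"tz": -0.35,"spin": 0,"gripper": 1},
    {"tx": 0,"ty": 0.8,"tz": -0.35,"spin": 0,"gripper": 1},
    {"tx": 0,"ty": 0.9,"tz": -0.35,"spin": 0,"gripper": 1},
    {"tx": 0,"ty": 0.9,"tz": -0.35,"spin": 0,"gripper": 1},
  ],
)

```text
clock: 8.25
position: [499.7, -227.9, 163.7]
ee_rot: [0.994, -0.112, 0.0, -0.0]
contact_force: [-0.1, -0.4, -0.8]
gripper_width: 0.0
```

Run:
```python
from bench import *
from h import *
from scipy.spatial.transform import Rotation as R
d=get_image("top");f=np.clip(d["frame"][195:275,245:385,::-1]*1.5,0,255)
cv2.imwrite("pics/t3.png",cv2.resize(f.astype(np.uint8),None,fx=5.7,fy=5.7,interpolation=cv2.INTER_CUBIC))
w=get_image("wrist");cv2.imwrite("pics/w3.png",w["frame"][:,:,::-1]);pickle.dump(w,open("w3.pkl","wb"))
hsv=cv2.cvtColor(d["frame"],cv2.COLOR_RGB2HSV)
m=cv2.inRange(hsv,(100,120,30),(130,255,255))[215:250,280:345];ys,xs=np.nonzero(m);print(len(xs))
u,v=xs.mean()+280,ys.mean()+215
p=ray(d,u,v,93);print(u,v,p,(p-[547,-19,0])@[.2188,.9758,0])
s=read_state();A=R.from_quat(s["ee_rot"]).as_matrix();print(s["position"],s["clock"])
print("shift/250",A.T@(np.array([449,-303.5,90])-s["position"])/250)
t0=pickle.load(open("top.pkl","rb"))
for q in [(442,277),(443,278),(445,277),(441,279),(440,275)]:print(dep(t0,*q),end=" ")
```

```text
70
297.5571428571429 228.42857142857142 [551.65553563  12.50327705  93.        ] 31.75952893965468
[ 500.21489358 -226.43704491  163.72885668] 8.35
shift/250 [-0.13185399  0.3459345   0.29479754]
[ 449.60234066 -302.27696159   54.95144931] [ 447.49196478 -304.70076558   53.56561922] [ 449.56263564 -308.71369136   55.54465679] [ 445.22299366 -299.83341462   55.48853565] [ 453.86357436 -297.63754633   56.80370017]
```

View pics/t3.png

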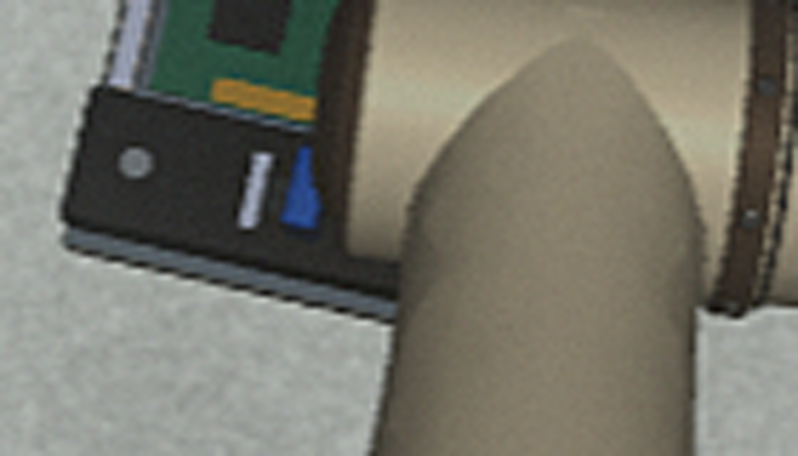

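View pics/w3.png

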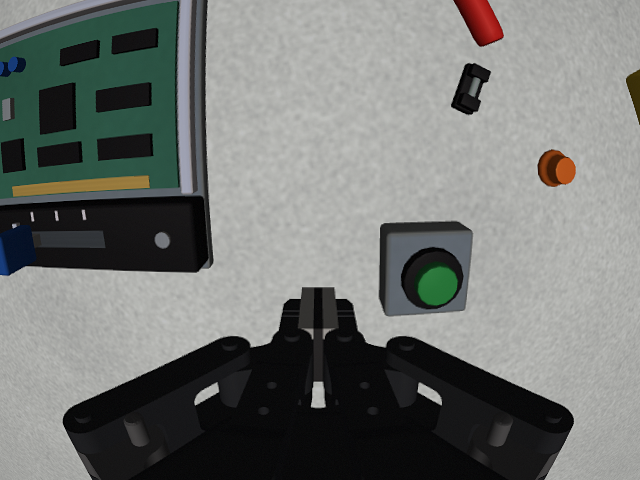

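Blue tab's bottom-left corner moved from crop (441,258) to (281,225), which is about 59–60 mm, so the lever is home. The wrist view shows the green button at (437,285), and I use it to cross-check the position.

Run:
```python
from h import *
w=pickle.load(open("w3.pkl","rb"));K=w["mtx"];T=w["world_to_cam"];R=T[:3,:3];t=T[:3,3]
hsv=cv2.cvtColor(w["frame"],cv2.COLOR_RGB2HSV);m=cv2.inRange(hsv,(45,90,30),(85,255,255))[220:330,380:480]
ys,xs=np.nonzero(m);print(len(xs),xs.mean()+380,ys.mean()+220)
def wray(u,v,z):
    a=np.array([u-K[0,2],v-K[1,2]])/K[0,0];th=np.hypot(*a);k=a/th*np.sin(th)
    r=R.T@np.array([k[0],-k[1],-np.cos(th)]);c=-R.T@t;return c+r*(z-c[2])/r[2]
for z in(50,55,58):print(wray(437.5,285.5,z))
print(wray(423,225,35),wray(471,232,35),wray(466,309,35),wray(386,315,35))
v=int(285);u=437;z=w["depth"][v,u];a=np.array([u-K[0,2],v-K[1,2]])/K[0,0];th=np.hypot(*a);k=a/th*np.tan(th)
print(z,R.T@(z*np.array([k[0],-k[1],-1])-t))
```

```text
1498 435.6455273698264 283.2790387182911
[ 447.99374454 -304.93777244   50.        ]
[ 450.52983159 -303.65478989   55.        ]
[ 452.05148382 -302.88500036   58.        ]
[ 491.26439565 -303.550501     35.        ] [ 477.58541698 -340.80887373   35.        ] [ 412.821051   -331.27252344   35.        ] [ 425.18882554 -264.64221511   35.        ]
254.81638 [ 451.89153227 -302.8805541    56.72554828]
```

Both cameras agree to about 2 mm: green at (450,-303.5), top z≈56. I move above it.

Request:
play_rows(
  targets=[
    {"tx": -0.06,"ty": 0.15,"tz": 0,"spin": 0,"gripper": 1},
    {"tx": -0.128,"ty": 0.3,"tz": 0,"spin": 0,"gripper": 1},
    {"tx": -0.128,"ty": 0.345,"tz": 0.1,"spin": 0,"gripper": 1},
    {"tx": -0.128,"ty": 0.345,"tz": 0.2,"spin": 0,"gripper": 1},
    {"tx": -0.128,"ty": 0.345,"tz": 0.295,"spin": 0,"gripper": 1},
    {"tx": -0.128,"ty": 0.345,"tz": 0.295,"spin": 0,"gripper": 1},
    {"tx": -0.128,"ty": 0.345,"tz": 0.295,"spin": 0,"gripper": 1},
  ],
)

```text
clock: 9.22
position: [451.1, -303.3, 91.0]
ee_rot: [0.994, -0.11, 0.001, 0.0]
contact_force: [0.1, -1.4, 0.3]
gripper_width: -0.0
```

Run:
```python
from bench import *
from h import *
print(read_state()["position"])
w=get_image("wrist");cv2.imwrite("pics/w4.png",w["frame"][:,:,::-1])
s=get_image("side");cv2.imwrite("pics/s4.png",cv2.resize(s["frame"][270:370,225:345,::-1],None,fx=5,fy=5,interpolation=cv2.INTER_CUBIC))
```

```text
[ 451.14303691 -303.30993321   90.96642656]
```

View pics/w4.png

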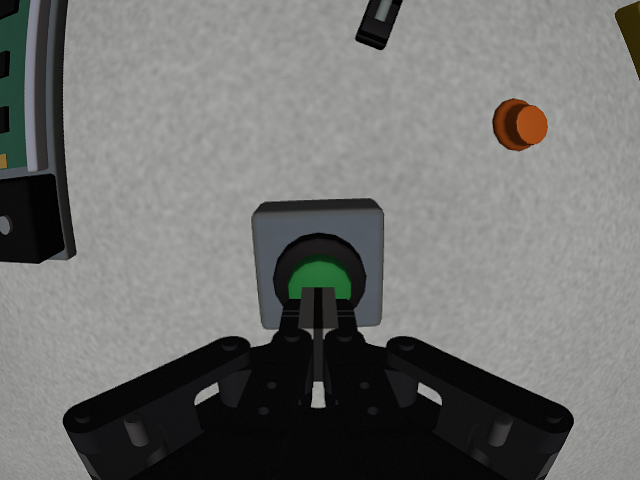

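View pics/s4.png

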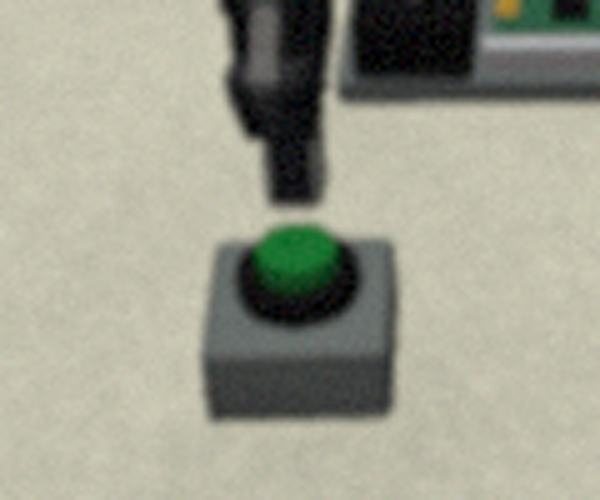

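The fingers stand centred over green: wrist view (320,285), side crop (297,240). I press in small steps.

Request:
play_rows(
  targets=[
    {"tx": 0,"ty": 0,"tz": 0.04,"spin": 0,"gripper": 1},
    {"tx": 0,"ty": 0,"tz": 0.07,"spin": 0,"gripper": 1},
    {"tx": 0,"ty": 0,"tz": 0.08,"spin": 0,"gripper": 1},
    {"tx": 0,"ty": 0,"tz": 0.088,"spin": 0,"gripper": 1},
    {"tx": 0,"ty": 0,"tz": 0.096,"spin": 0,"gripper": 1},
    {"tx": 0,"ty": 0,"tz": 0.096,"spin": 0,"gripper": 1},
  ],
)

```text
clock: 10.07
position: [449.8, -303.4, 66.1]
ee_rot: [0.994, -0.111, -0.0, -0.0]
contact_force: [-0.6, 2.3, 3.6]
gripper_width: 0.1
```

Request:
play_rows(
  targets=[
    {"tx": 0,"ty": 0,"tz": 0.006,"spin": 0,"gripper": 1},
    {"tx": 0,"ty": 0,"tz": 0.012,"spin": 0,"gripper": 1},
    {"tx": 0,"ty": 0,"tz": 0.012,"spin": 0,"gripper": 1},
  ],
)

```text
clock: 10.45
position: [449.8, -303.5, 64.9]
ee_rot: [0.994, -0.11, -0.0, 0.0]
contact_force: [-4.7, 5.0, 15.7]
gripper_width: 0.0
```

Run:
```python
from bench import *
from h import *
print(read_state()["position"],read_state()["contact_force"])
s=get_image("side");cv2.imwrite("pics/s5.png",cv2.resize(s["frame"][270:370,225:345,::-1],None,fx=5,fy=5,interpolation=cv2.INTER_CUBIC))
```

```text
[ 449.8491112  -303.5343395    64.90723118] [-4.71401915  5.01891169 15.7065519 ]
```

View pics/s5.png

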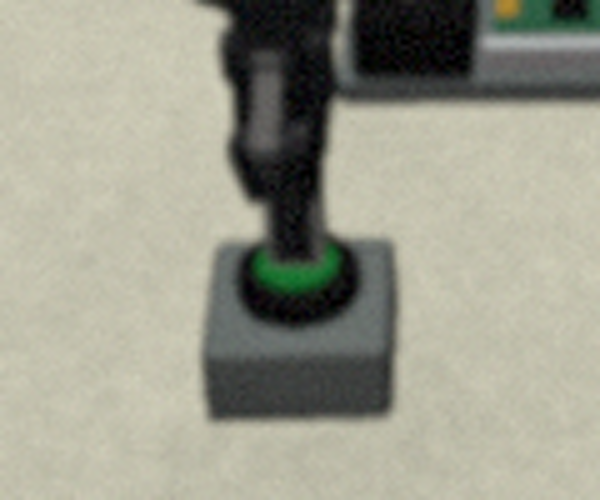

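The tip stands wholly on the green and the button is bottomed (stalled at 15.7 N). I lift straight off.

Request:
play_rows(
  targets=[
    {"tx": 0,"ty": 0,"tz": -0.02,"spin": 0,"gripper": 1},
    {"tx": 0,"ty": 0,"tz": -0.06,"spin": 0,"gripper": 1},
    {"tx": 0,"ty": 0,"tz": -0.2,"spin": 0,"gripper": 1},
    {"tx": 0,"ty": 0,"tz": -0.4,"spin": 0,"gripper": 1},
    {"tx": -0.2,"ty": 0.1,"tz": -0.5,"spin": 0,"gripper": 1},
    {"tx": -0.3,"ty": 0.2,"tz": -0.5,"spin": 0,"gripper": 1},
    {"tx": -0.3,"ty": 0.3,"tz": -0.5,"spin": 0,"gripper": 1},
    {"tx": -0.3,"ty": 0.3,"tz": -0.5,"spin": 0,"gripper": 1},
    {"tx": -0.3,"ty": 0.3,"tz": -0.5,"spin": 0,"gripper": 1},
  ],
)

```text
clock: 11.62
position: [360.8, -360.2, 187.9]
ee_rot: [0.994, -0.111, 0.0, -0.0]
contact_force: [-0.8, 0.3, 0.4]
gripper_width: 0.0
```

Run:
```python
from bench import *
from h import *
print(read_state()["position"],read_state()["contact_force"],read_state()["clock"])
d=get_image("top");cv2.imwrite("pics/t6.png",d["frame"][:,:,::-1])
t0=pickle.load(open("top.pkl","rb"))
s=get_image("side");s0=pickle.load(open("side.pkl","rb"));cv2.imwrite("pics/s6.png",np.vstack([cv2.resize(x["frame"][200:360,230:410,::-1],None,fx=1.8,fy=1.8) for x in(s0,s)]))
hsv=cv2.cvtColor(d["frame"],cv2.COLOR_RGB2HSV)
m=cv2.inRange(hsv,(100,120,30),(130,255,255))[215:250,275:345];ys,xs=np.nonzero(m)
if len(xs): 
    u,v=xs.mean()+275,ys.mean()+215;p=ray(d,u,v,93);q=ray(d,325.77,233.54,93);print(len(xs),p,"travel",(p-q)@[.2188,.9758,0])
for box in[(425,262,462,295),(140,270,175,300),(120,140,190,240),(440,130,520,265)]:
    x0,y0,x1,y1=box;print(np.abs(d["frame"][y0:y1,x0:x1].astype(int)-t0["frame"][y0:y1,x0:x1]).max())
```

```text
[ 360.75267484 -360.16753985  187.94628611] [-0.7566694   0.2645348   0.40226445] 11.625
95 [553.87735857  10.52800217  93.        ] travel 59.88084713253899
99
10
11
96
```

View pics/t6.png

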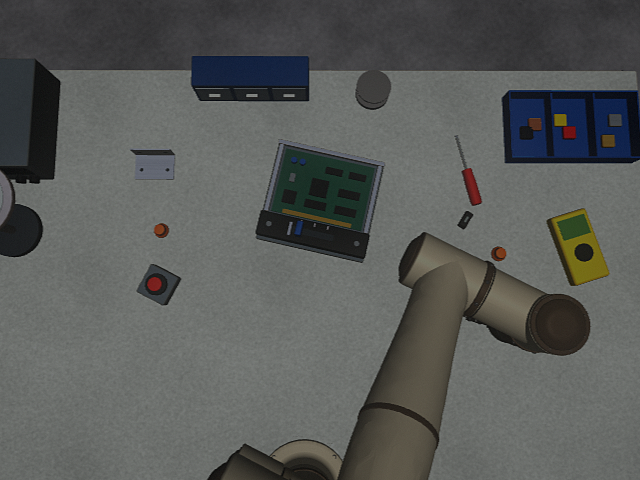

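View pics/s6.png

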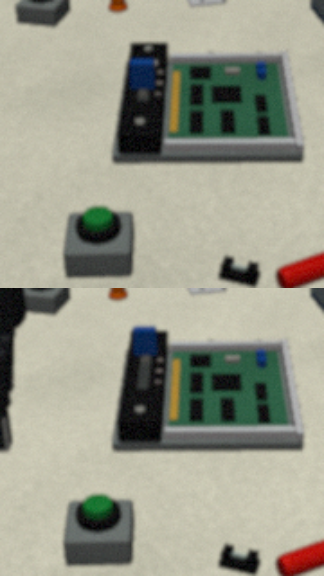

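Travel measures 59.9 mm, so the lever is home at the stop. Green is up again, the red pod is unchanged, and the board and loose parts are where they were. The differences near the green pod come from the arm covering part of the top view. I hand in.

```bash
python3 -c "
from bench import *
print(job_done())"
```

```text
the job is handed in; nothing more can be done
None
```

I pushed the blue lever home and pressed the green button once, in that order, and handed the job in at about 11.7 s. No verdict was reported.

- **Lever:** With shut fingertips I pushed the tab from its -y side past both clicks, then against the far stop with 9.8 N. In the top view before and after, it had travelled 59.9 mm of the 60 mm.
- **Green button:** I pressed it straight down until it stalled at 15.7 N, where fully down takes 5 N. I then lifted off, and the side view shows it up again.
- **Left alone:** The red pod, the bracket and one knob look the same in the top view before and after. In the pictures the board, fuse holder, screwdriver and other knob appear unmoved.
- **Robot:** It ended clear of everything, with about 0 N on the tool.

**Checks that disagreed:**
- The top view measured the 250 mm block as about 245 mm long.
- An earlier lever check read 31.8 mm from the slot's middle instead of 30 mm, because the arm hid part of the tab; the later clear view gave the 59.9 mm.
- The pixel comparison around the green pod and the right-hand loose parts showed differences because the arm covered part of them. I judged those by eye.

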